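Empty the parts cleaner's basket into the nut bin and hold it up tipped

TASK

The parts cleaner is drained and done: take its basket by the grip, draw it straight up out of the tank without spilling, and tip it over the open grey parts bin, from close above, so that all five nuts slide out of its open end into the bin. Finish while still holding the basket there, raised over the bin and steeply tipped with its open end down, touching nothing else, so that I can see it is empty. Leave the bin and everything else on the bench where it is.

Things in the scene. Friction and masses are not known exactly. Their poses are not given: they have to be found in the camera images.
- cleaner: Bench-top ultrasonic parts cleaner, a stainless box 160 x 120 x 97 mm (its rim bead to 102 mm high) with a black control panel on its -x side, heavy, does not move. Origin: centre of its underside on the bench. x is its long axis, z up. Its open tank, 116 x 76 mm (x, y), is centred on it; tank floor 45 mm and rim 102 mm above the bench.
- basket: Steel dip basket, 110 x 70 mm (x, y), about 0.2 kg and 0.4 kg with the nuts, standing in the tank with 3 mm play all round. Origin: centre of its underside; same axes as the cleaner at the start. Its floor (top face 8 mm above the underside) has 30 mm walls at both sides and at the +x end; the -x end is open (no lip): the nuts slide out there when that end is tipped down. Two wire arches over it carry the grip.
- basket_grip (a point): Centre of the basket's black plastic grip, a bar 56 mm long along the basket's x, 12 mm wide (y) and 20 mm high (z), centred over the basket 90 mm above its underside: about 135 mm above the bench and 33 mm above the cleaner's rim at the start. Free to be pinched across its width (fingers closing along basket y) from above; the arches' wires meet it 36 mm either side of its centre. Axes as the basket.
- basket_mouth (a point): Middle of the floor's edge at the basket's open end: 55 mm along the basket's -x from its centre, 8 mm above its underside. Axes as the basket.
- bin: Grey plastic open parts bin 104 x 112 x 55 mm (x, y, z), walls 3 mm, inner floor 8 mm above its underside, 0.6 kg, loose on the bench, with a card holder on its -x side. Origin: centre of its underside. Empty at the start.
- nut_1: Steel hexagon nut, 24 mm across flats, 13 mm thick, 35 g, lying flat on the basket's floor at the start; clean and slippery (slides on the floor when that slopes more than about 17 to 25 degrees). Origin: centre of its lower face.
- nut_2: Steel hexagon nut, 24 mm across flats, 13 mm thick, 35 g, lying flat on the basket's floor at the start; clean and slippery (slides on the floor when that slopes more than about 17 to 25 degrees). Origin: centre of its lower face.
- nut_3: Steel hexagon nut, 24 mm across flats, 13 mm thick, 35 g, lying flat on the basket's floor at the start; clean and slippery (slides on the floor when that slopes more than about 17 to 25 degrees). Origin: centre of its lower face.
- nut_4: Steel hexagon nut, 24 mm across flats, 13 mm thick, 35 g, lying flat on the basket's floor at the start; clean and slippery (slides on the floor when that slopes more than about 17 to 25 degrees). Origin: centre of its lower face.
- nut_5: Steel hexagon nut, 24 mm across flats, 13 mm thick, 35 g, lying flat on the basket's floor at the start; clean and slippery (slides on the floor when that slopes more than about 17 to 25 degrees). Origin: centre of its lower face.
- gear_casting: Bystander: cast grey gear housing 76 x 111 x 46 mm standing on the bench in front of the cleaner; origin: centre of its underside.
- screw_carton: Bystander: small carton 49 x 66 x 86 mm standing near the bench's front edge; origin: centre of its underside.
- tape_roll: Bystander: roll of black tape, 65 mm wide, 19 mm high, lying in front of the bin; origin: centre of its underside.

How it is judged:
On the way:
1. the basket is drawn up clear of the tank, near level, with all five nuts still on its floor (height (world z) of basket above 0.104 m and angle between basket's own z axis and vertical below 0.35 rad and x of nut_1 in the frame of basket between -0.057 and 0.055 m and y of nut_1 in the frame of basket between -0.036 and 0.036 m and z of nut_1 in the frame of basket between 0 and 0.05 m and x of nut_2 in the frame of basket between -0.057 and 0.055 m and y of nut_2 in the frame of basket between -0.036 and 0.036 m and z of nut_2 in the frame of basket between 0 and 0.05 m and x of nut_3 in the frame of basket between -0.057 and 0.055 m and y of nut_3 in the frame of basket between -0.036 and 0.036 m and z of nut_3 in the frame of basket between 0 and 0.05 m and x of nut_4 in the frame of basket between -0.057 and 0.055 m and y of nut_4 in the frame of basket between -0.036 and 0.036 m and z of nut_4 in the frame of basket between 0 and 0.05 m and x of nut_5 in the frame of basket between -0.057 and 0.055 m and y of nut_5 in the frame of basket between -0.036 and 0.036 m and z of nut_5 in the frame of basket between 0 and 0.05 m), for 0.1 s.
At the end, for the whole second after the job is handed in: All five nuts at rest in the bin (unmoved within 30 mm); the basket held still in the fingers, its open end at least 34 degrees down, that edge above the bin's rim (55 mm), under 250 mm high and within 80 mm (level) of the bin's centre, touching neither bin, cleaner nor casting (x of nut_1 in the frame of bin between -0.05 and 0.05 m and y of nut_1 in the frame of bin between -0.054 and 0.054 m and z of nut_1 in the frame of bin between 0 and 0.058 m and linear speed of each of nut_1, nut_2, nut_3, nut_4, nut_5, basket below 0.05 m/s and x of nut_2 in the frame of bin between -0.05 and 0.05 m and y of nut_2 in the frame of bin between -0.054 and 0.054 m and z of nut_2 in the frame of bin between 0 and 0.058 m and x of nut_3 in the frame of bin between -0.05 and 0.05 m and y of nut_3 in the frame of bin between -0.054 and 0.054 m and z of nut_3 in the frame of bin between 0 and 0.058 m and x of nut_4 in the frame of bin between -0.05 and 0.05 m and y of nut_4 in the frame of bin between -0.054 and 0.054 m and z of nut_4 in the frame of bin between 0 and 0.058 m and x of nut_5 in the frame of bin between -0.05 and 0.05 m and y of nut_5 in the frame of bin between -0.054 and 0.054 m and z of nut_5 in the frame of bin between 0 and 0.058 m and angle between basket's own x axis and vertical below 0.97 rad and height (world z) of basket_mouth between 0.055 and 0.25 m and horizontal distance between basket_mouth and bin below 0.08 m and contact force between basket and the fingers above 1 N and contact force between basket and bin below 0.2 N and contact force between basket and cleaner below 0.2 N and contact force between basket and gear_casting below 0.2 N and distance of bin from where it was at the start of the episode below 0.03 m and angle between bin's own z axis and vertical below 0.1 rad); the arm keeps its last pose, push and grip.
It fails at once if the bin is pushed more than 30 mm (distance of bin from where it was at the start of the episode above 0.03 m).
It fails at once if a bystander is moved more than 25 mm (distance of any of gear_casting, screw_carton, tape_roll from where it was at the start of the episode above 0.025 m).
It fails at once if a nut is flung or falls from high up (faster than 2.2 m/s, a fall of some 25 cm) (linear speed of any of nut_1, nut_2, nut_3, nut_4, nut_5 above 2.2 m/s).
It also fails if it takes over 45 s, if anything falls off the work surface, if the arm or the gripper's body presses on something with over 40 N, if the wrist force passes 120 N, or if a joint passes its speed limit or range.

ROBOT

A 7-joint arm with a two-finger parallel gripper is mounted at the origin on a cart in front of the work surface, level with it; the furniture and walls round the work are solid. World frame = base frame: x ahead of the robot, y to its left, z up, the work surface at z = 0. Lengths are in m, angles in rad, forces in N, time in s.
With the tool pointing down it reaches from about 0.425 to 0.95 m from the base axis. Payload 4.7 kg.
Tool frame: the origin (TCP) lies midway between the tips of the shut fingers; the grasp point (between the pads) lies 19 mm behind it; z points along the fingers, y is the line along which they close (so a half turn about z gives the same grasp; the last joint's range is limited). The gripper opens to 87 mm and grips with 3 to 60 N. Pads are 19 mm wide; open, the fingers measure 117 mm over their backs; the gripper's body (75 mm by 190 mm) begins 51 mm behind the grasp point.
Start: joints at [-1.329, 0.469, -0.049, 1.532, 0.024, 1.141, -0.082], TCP at [0.181, 0.65, 0.184] pointing down, gripper open.
Joint ranges: [-2.59, 2.59], [-0.33, 1.99], [-1.39, 1.29], [0.1, 2.45], [-1.04, 4.18], [0.21, 1.99], [-2.66, 2.66]. Speed limits (rad/s): [2.57, 2.57, 3.14, 3.14, 3.14, 3.14, 3.14].

INTERFACE

Orientations are given as [roll, pitch, yaw] about the fixed x, y, z axes, in that order (R = Rz(yaw) Ry(pitch) Rx(roll)).
In Python, from plant import * gives the robot as it stands. The module is installed in compiled form; this text tells all that it offers.
- The arm moves only by the tool jog_arm, never from a script. Its argument "series" is a list that holds one entry, the list of rows, each a list of 7 numbers: the shift along the tool's x, y, z in mm, then the turn, a rotation vector about the tool's x, y, z in rad, then the closure in counts, from 0 (fully open) to 255 (shut). A call has 1 to 5 rows; each row shifts and turns the commanded pose from where the row before left it, along the tool's axes as they then stand; what a row does not reach is not made up. A row lasts 1/12 s, in which the tool goes at most 41.7 mm and 7.16 degrees, less where a joint would pass 70% of its speed; a pose out of reach is approached as far as the arm can. A call is refused whole if a number of a shift passes 41.7 or a number of a turn 0.125, either way. A call with a gripper value outside its range is refused whole. The fingers move at their own pace and stop on an object; "newtons" is the grip in N (left out, the last holds). Time passes only in rows, so rows that do not move let the fingers close. It gives the time, the measured TCP pose, the force, the opening and the grip force at its end, in the units of the state.
- observe(): the state, without advancing time (a new reading comes with each control period).
- grab_frame(name): name is "scene" or "side" or "wrist"; returns a dict with "image" (420x560x3 uint8, red, green, blue), "intrinsics" (3x3 intrinsics, pixels), "rvec" (rotation vector, rad) and "tvec" (3), from world to camera coordinates, as OpenCV has them; the wrist camera has in their place "hand_eye" (4x4, takes a point from camera to tool coordinates, whose origin is the TCP and whose axes are the flange's). Camera axes: x right, y down, z forward; pixel columns grow to the right and rows downward; lengths in m; the calibration is good to about 2 mm. A picture is of the moment at which its call begins: read the wrist's pose just before it. There is no depth.
- close_job(): hands the job in; it is judged then, once.
The state is a dict: "clock": time; "joint_positions": joint angles; "joint_velocities": joint speeds; "joint_torque": joint torques, N m; "tcp_pos": TCP position; "ee_rot": TCP orientation; "force": force on the tool from outside, world axes, zero at the start; "ft_torque": the same for the moment, N m; "gripper_width": finger opening in m; "grasp_force": force on a finger pad.
Only numpy, scipy, OpenCV 4.12 (cv2) and the standard library are available. Lean on these libraries where they do the work, as an engineer would, in place of code of your own. Each camera call takes 0.05 s, during which the arm holds its last target. There are 200 camera calls.

## Working session

There is one attempt and no reset: what is moved stays moved. The work goes in short steps, Python scripts to look and compute and a tool call to move; the robot and the scene stay as the last step left them, time stands still between calls to the robot, and variables do not carry over. Pictures are saved under pics/ and viewed, at most 10 in all, crops included, and the job is handed in when it is done.

Besides the shell and the picture viewer there is one more tool, called after "Call:" in YAML: its name, and indented under it one key for each argument. jog_arm: Moves the arm, as the interface text tells. Its arguments: {"type":"object","properties":{"series":{"type":"array","items":{"type":"array","items":{"type":"array","items":{"type":"number"}}}},"newtons":{"type":"number"}},"required":["series"]}

```bash
mkdir -p pics; cat > h.py <<'E'
import numpy as np, cv2
from plant import *
from scipy.spatial.transform import Rotation as R
def cam(f, tp=None, rot=None):
    K=np.array(f["intrinsics"])
    if "rvec" in f:
        Rm=cv2.Rodrigues(np.array(f["rvec"],float))[0]; t=np.array(f["tvec"],float).ravel()
        return K,Rm,t
    T=np.eye(4);T[:3,:3]=R.from_euler('xyz',rot).as_matrix();T[:3,3]=tp
    M=np.linalg.inv(T@np.array(f["hand_eye"])); return K,M[:3,:3],M[:3,3]
def onplane(c,uv,z):
    K,Rm,t=c; o=-Rm.T@t; d=Rm.T@np.linalg.solve(K,[uv[0],uv[1],1]); return o+d*(z-o[2])/d[2]
def proj(c,p):
    K,Rm,t=c; q=K@(Rm@np.array(p)+t); return q[:2]/q[2]
def tri(c1,u1,c2,u2):
    P=[c[0]@np.c_[c[1],c[2]] for c in (c1,c2)]
    X=cv2.triangulatePoints(P[0],P[1],np.array(u1,float),np.array(u2,float)).ravel(); return X[:3]/X[3]
def save(f,n): cv2.imwrite(f"pics/{n}.png",cv2.cvtColor(f["image"],cv2.COLOR_RGB2BGR))
E
python3 - <<'E'
from h import *
import pickle
s=observe(); print(s['clock'],s['tcp_pos'],s['ee_rot'],s['gripper_width'],s['force'])
fs={}
for n in("scene","side"):
    f=grab_frame(n); fs[n]=f; save(f,n+"0"); K,Rm,t=cam(f); print(n,-Rm.T@t,Rm[2])
pickle.dump(fs,open("f0.pkl","wb"))
E
```

```text
0.0 [0.18035866 0.64976443 0.18300109] [-3.13966062e+00  7.94304333e-05  2.87085212e+00] 0.08711749845116944 [ 0.23331047 -0.26358784 -0.17244077]
scene [-0.20092068 -0.64127626  0.72379025] [ 0.68333287  0.4047323  -0.60765776]
side [0.51803536 0.4135895  0.67111026] [ 0.02136278 -0.75872907 -0.65105594]
```

View pics/scene0.png

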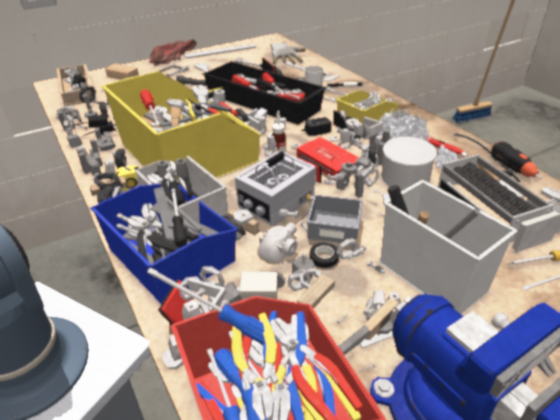

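View pics/side0.png

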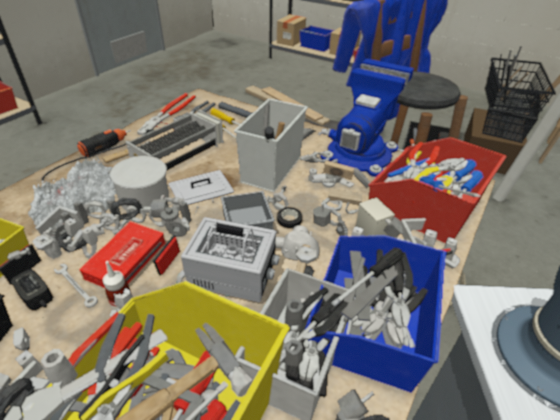

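Scene: the cleaner is at about (276,185), the bin at (334,218), the casting at (278,243) and the tape at (324,254). Side: the cleaner is at about (232,255) with its black grip at (230,228), and the bin at (247,212). Next I'll zoom in.

```bash
python3 - <<'E'
from h import *
import pickle
fs=pickle.load(open("f0.pkl","rb"))
a=fs["scene"]["image"][135:285,225:375]; b=fs["side"]["image"][180:310,175:325]
b=np.vstack([b,np.zeros((20,150,3),np.uint8)])
m=np.hstack([cv2.resize(x,None,fx=2.66*2/2*1,fy=2.66,interpolation=cv2.INTER_CUBIC) if 0 else cv2.resize(x,(400,400),interpolation=cv2.INTER_CUBIC) for x in(a,b)])
cv2.imwrite("pics/z0.png",m[:,:,::-1])
E
```

```text
(no output)
```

View pics/z0.png

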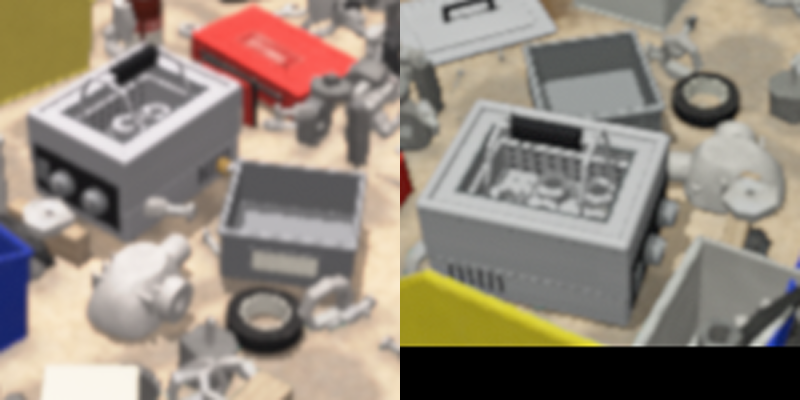

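```bash
python3 - <<'E'
from h import *
import pickle
fs=pickle.load(open("f0.pkl","rb"))
cs=cam(fs["scene"]);cd=cam(fs["side"])
S=lambda x,y:(225+x/2.6667,135+y/2.6667)
D=lambda x,y:(175+(x-400)/2.6667,180+y/2.6667)
def q(name,c,pts,z):
    P=np.array([onplane(c,p,z) for p in pts]); print(name,P[:,:2].round(3).tolist(),'c',P.mean(0).round(4),
     [ (round(float(np.linalg.norm(P[i]-P[i-1])),3), round(float(np.degrees(np.arctan2(*(P[i]-P[i-1])[1::-1]))),1)) for i in range(len(P))])
q('clS',cs,[S(30,112),S(127,162),S(243,78),S(150,42)],.1)
q('clD',cd,[D(480,102),D(668,132),D(628,248),D(420,195)],.1)
q('binS',cs,[S(237,162),S(367,175),S(358,232),S(220,228)],.055)
q('binD',cd,[D(527,38),D(640,33),D(665,102),D(545,115)],.055)
for n,f,c,x0,y0,x1,y1 in(('gripS',fs["scene"],cs,262,148,290,170),('gripD',fs["side"],cd,210,218,246,240)):
    g=f["image"][y0:y1,x0:x1].max(2)<75
    k,l,st,ce=cv2.connectedComponentsWithStats(g.astype(np.uint8)); i=1+np.argmax(st[1:,4]); 
    ys,xs=np.nonzero(l==i); r=cv2.minAreaRect(np.c_[xs+x0,ys+y0].astype(np.float32)); print(n,st[i],r, ce[i]+[x0,y0])
    print(onplane(c,ce[i]+[x0,y0],.135))
    print([onplane(c,p,.135)[:2].round(3).tolist() for p in cv2.boxPoints(r)])
    if n=='gripS': u=ce[i]+[x0,y0]
print(tri(cs,u,cd,ce[i]+[x0,y0]))
q('gripline S',cs,[S(113,72),S(157,48)],.145)
q('gripline D',cd,[D(513,117),D(583,124)],.145)
q('tapeS',cs,[S(262,310)],.015);q('castS',cs,[S(140,290)],.025);q('castD',cd,[D(738,175)],.025)
E
```

```text
clS [[0.557, -0.084], [0.532, -0.198], [0.696, -0.226], [0.712, -0.119]] c [ 0.6244 -0.1569  0.1   ] [(0.16, 167.2), (0.117, -102.2), (0.166, -9.8), (0.109, 81.3)]
clD [[0.685, -0.227], [0.533, -0.201], [0.556, -0.081], [0.711, -0.123]] c [ 0.6212 -0.1582  0.1   ] [(0.108, -103.8), (0.154, 170.2), (0.122, 79.2), (0.161, -15.1)]
binS [[0.632, -0.253], [0.668, -0.363], [0.59, -0.386], [0.54, -0.282]] c [ 0.6076 -0.321   0.055 ] [(0.096, 17.6), (0.116, -71.6), (0.081, -163.7), (0.115, 115.7)]
binD [[0.671, -0.37], [0.566, -0.385], [0.538, -0.288], [0.64, -0.265]] c [ 0.6037 -0.3268  0.055 ] [(0.11, -73.9), (0.105, -172.2), (0.101, 106.0), (0.104, 12.8)]
gripS [  5   4  17  14 111] ((275.8558654785156, 159.27354431152344), (6.749291896820068, 17.71689224243164), 57.528804779052734) [275.67567568 159.09009009]
[ 0.62164212 -0.15550835  0.135     ]
[[0.604, -0.141], [0.658, -0.151], [0.639, -0.172], [0.586, -0.161]]
gripD [  6   6  27  12 215] ((229.3461456298828, 229.7692413330078), (26.867910385131836, 8.040761947631836), 11.309932708740234) [229.11162791 229.66511628]
[ 0.62236018 -0.15764832  0.135     ]
[[0.648, -0.152], [0.649, -0.175], [0.595, -0.163], [0.596, -0.14]]
[ 0.62157796 -0.15604295  0.135684  ]
gripline S [[0.588, -0.153], [0.64, -0.167]] c [ 0.6141 -0.1603  0.145 ] [(0.055, 164.9), (0.055, -15.1)]
gripline D [[0.645, -0.162], [0.594, -0.158]] c [ 0.6194 -0.1598  0.145 ] [(0.052, -4.9), (0.052, 175.1)]
tapeS [[0.506, -0.339]] c [ 0.5057 -0.3392  0.015 ] [(0.0, 0.0)]
castS [[0.47, -0.245]] c [ 0.4697 -0.2445  0.025 ] [(0.0, 0.0)]
castD [[0.473, -0.232]] c [ 0.4735 -0.2321  0.025 ] [(0.0, 0.0)]
```

Measured: cleaner and grip at about (0.622,-0.157), yaw about -11°, and triangulated grip height 0.1357, which matches the expected 0.135. The bin is at about (0.606,-0.324), yaw about +14°. I'll raise the tool and travel towards the grip.

Call:
jog_arm:
  series:
    - [[0,0,-20,0,0,0,0],[-10,-10,-35,0,0,0,0],[-20,-20,-30,0,0,0,0],[-27,-28,-20,0,0,0,0],[-27,-28,0,0,0,0,0]]
  newtons: 60

```text
clock: 0.52
tcp_pos: [0.2381, 0.5485, 0.2926]
ee_rot: [3.133, 0.0, 2.873]
force: [1.0, 0.3, 0.5]
gripper_width: 0.0868
grasp_force: 0.0
```

Call:
jog_arm:
  series:
    - [[-27,-28,0,0,0,0,0],[-27,-28,0,0,0,0,0],[-27,-28,0,0,0,0,0],[-27,-28,0,0,0,0,0],[-27,-28,0,0,0,0,0]]

```text
clock: 0.93
tcp_pos: [0.3306, 0.3736, 0.2878]
ee_rot: [-3.141, -0.0, 2.871]
force: [0.8, 0.6, 0.6]
gripper_width: 0.0871
grasp_force: 0.0
```

```bash
python3 -c "
from h import *
s=observe();print(s['clock'],s['tcp_pos'],s['ee_rot'],list(np.round(s['joint_positions'],4)))"
```

```text
0.9333 [0.33061947 0.37359754 0.28779576] [-3.14123197e+00 -2.84634600e-04  2.87092575e+00] [np.float64(-1.0004), np.float64(0.096), np.float64(0.0759), np.float64(1.7986), np.float64(-0.0078), np.float64(1.2477), np.float64(0.3778)]
```

Call:
jog_arm:
  series:
    - [[-27,-28,0,0,0,0,0],[-27,-28,0,0,0,0,0],[-27,-28,0,0,0,0,0],[-27,-28,0,0,0,0,0],[-27,-28,0,0,0,0,0]]

```text
clock: 1.35
tcp_pos: [0.4231, 0.2027, 0.2879]
ee_rot: [3.142, -0.0, 2.871]
force: [0.8, 0.7, -0.2]
gripper_width: 0.087
grasp_force: 0.0
```

Call:
jog_arm:
  series:
    - [[-27,-28,0,0,0,0,0],[-27,-28,0,0,0,0,0],[-27,-28,0,0,0,0,0],[-20,-20,0,0,0,-0.08,0],[0,0,0,0,0,0,0]]

```text
clock: 1.77
tcp_pos: [0.4944, 0.0704, 0.2881]
ee_rot: [-3.139, 0.002, 2.942]
force: [0.2, -0.2, -0.3]
gripper_width: 0.0868
grasp_force: 0.0
```

```bash
python3 -c "
from h import *
s=observe();print(s['clock'],s['tcp_pos'],s['ee_rot'],list(np.round(s['joint_positions'],4)))"
```

```text
1.7667 [0.49436708 0.07038628 0.28805736] [-3.13886466e+00  1.77745073e-03  2.94241834e+00] [np.float64(-0.596), np.float64(0.0898), np.float64(0.4019), np.float64(1.813), np.float64(-0.0336), np.float64(1.2456), np.float64(1.1867)]
```

Call:
jog_arm:
  series:
    - [[-25,-29,0,0,0,0,0],[-27,-31,0,0,0,0,0],[-27,-31,0,0,0,0,0],[-27,-31,0,0,0,0,0],[-27,-31,0,0,0,0,0]]

```text
clock: 2.18
tcp_pos: [0.5944, -0.0988, 0.2877]
ee_rot: [3.141, -0.001, 2.952]
force: [0.8, 0.0, 1.1]
gripper_width: 0.087
grasp_force: 0.0
```

Call:
jog_arm:
  series:
    - [[-26,-30,0,0,0,0,0],[-11,-13,0,0,0,0,0],[0,0,0,0,0,0,0],[0,0,0,0,0,0,0]]

```text
clock: 2.52
tcp_pos: [0.6218, -0.1475, 0.287]
ee_rot: [3.142, -0.002, 2.949]
force: [0.2, 0.8, 1.1]
gripper_width: 0.0867
grasp_force: 0.0
```

```bash
python3 -c "
from h import *
import pickle
s=observe();print(s['clock'],s['tcp_pos'],s['ee_rot'],list(np.round(s['joint_positions'],4)))
f=grab_frame('wrist');save(f,'w1');pickle.dump((f,s['tcp_pos'],s['ee_rot']),open('w1.pkl','wb'))
c=cam(f,s['tcp_pos'],s['ee_rot'])
print('cam',-c[1].T@c[2],'grip exp',proj(c,[.622,-.156,.145]),'bin exp',proj(c,[.606,-.324,.055]))"
```

```text
2.5167 [ 0.62178429 -0.14751586  0.28704444] [ 3.14157648e+00 -2.00507577e-03  2.94889498e+00] [np.float64(-0.2236), np.float64(0.3699), np.float64(0.5465), np.float64(1.5089), np.float64(-0.1951), np.float64(1.3195), np.float64(1.72)]
cam [ 0.54938306 -0.13250236  0.48780176] grip exp [274.58980109 198.60103846] bin exp [156.37085039 196.18268542]
```

View pics/w1.png

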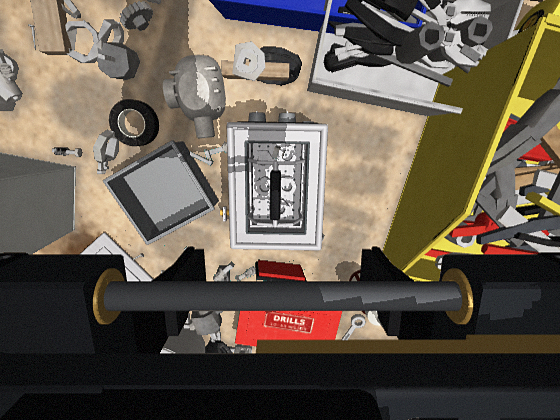

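The wrist view shows the grip bar at about (275,195) and upright, the cleaner centred at (277,186), the bin corners at about (178,142), (218,208), (147,243) and (104,181), and a tall grey box on the left at x<75. Next I'll refine both poses.

```bash
python3 - <<'E'
from h import *
import pickle
f,p,r=pickle.load(open("w1.pkl","rb")); c=cam(f,p,r); im=f["image"]
x0,y0,x1,y1=262,160,290,230
g=(im[y0:y1,x0:x1].max(2)<60).astype(np.uint8)
k,l,st,ce=cv2.connectedComponentsWithStats(g); i=1+np.argmax(st[1:,4]); ys,xs=np.nonzero(l==i)
rc=cv2.minAreaRect(np.c_[xs+x0,ys+y0].astype(np.float32)); print(rc,st[i])
B=np.array([onplane(c,q,.145) for q in cv2.boxPoints(rc)]);print(B.round(4)[:,:2].tolist(),B.mean(0), np.linalg.norm(B-np.roll(B,1,0),axis=1))
def q(name,pts,z):
    P=np.array([onplane(c,u,z) for u in pts]); print(name,P[:,:2].round(3).tolist(),'c',P.mean(0).round(4),
     [ (round(float(np.linalg.norm(P[i]-P[i-1])),3), round(float(np.degrees(np.arctan2(*(P[i]-P[i-1])[1::-1]))),1)) for i in range(len(P))])
q('bin',[(178,142),(218,208),(147,243),(104,181)],.055)
q('cleaner',[(228,124),(327,125),(322,249),(231,246)],.102)
q('box',[(75,160),(72,230)],.15)
q('tape',[(134,123)],.019); q('cast',[(195,97)],.046)
E
```

```text
((276.5, 195.0), (13.0, 50.0), 0.0) [  8  10  14  51 526]
[[0.6453, -0.166], [0.59, -0.1546], [0.5927, -0.1408], [0.6481, -0.1516]] [ 0.61900665 -0.15323524  0.145     ] [0.01472056 0.05649636 0.01409567 0.05649089]
bin [[0.54, -0.274], [0.639, -0.243], [0.67, -0.358], [0.572, -0.389]] c [ 0.6054 -0.316   0.055 ] [(0.119, 105.1), (0.103, 17.0), (0.119, -74.7), (0.103, -162.8)]
cleaner [[0.533, -0.195], [0.556, -0.081], [0.709, -0.111], [0.682, -0.227]] c [ 0.6201 -0.1537  0.102 ] [(0.153, 167.8), (0.116, 78.4), (0.156, -11.3), (0.119, -103.0)]
box [[0.539, -0.355], [0.613, -0.387]] c [ 0.5761 -0.3709  0.15  ] [(0.08, 156.6), (0.08, -23.4)]
tape [[0.502, -0.34]] c [ 0.5022 -0.3396  0.019 ] [(0.0, 0.0)]
cast [[0.489, -0.239]] c [ 0.4889 -0.2385  0.046 ] [(0.0, 0.0)]
```

Call:
jog_arm:
  series:
    - [[0,-4,25,0,0,0,0],[0,-4,35,0,0,0,0],[0,0,35,0,0,0,0],[0,0,30,0,0,0,0],[0,0,20,0,0,0,0]]

```text
clock: 2.98
tcp_pos: [0.6186, -0.1514, 0.14]
ee_rot: [3.14, -0.005, 2.954]
force: [-0.3, 0.7, -0.9]
gripper_width: 0.0873
grasp_force: 0.0
```

Call:
jog_arm:
  series:
    - [[0,0,15,0,0,0,0],[0,0,10,0,0,0,0],[0,0,0,0,0,0,0],[0,0,0,0,0,0,0]]

```text
clock: 3.32
tcp_pos: [0.6208, -0.1537, 0.1184]
ee_rot: [3.141, 0.0, 2.952]
force: [0.1, 0.9, 0.3]
gripper_width: 0.0874
grasp_force: 0.0
```

```bash
python3 - <<'E'
from h import *
import pickle
s=observe();print(s['clock'],s['tcp_pos'],s['ee_rot'],s['force'],np.round(s['joint_positions'],3).tolist())
fs=pickle.load(open("f0.pkl","rb"));cs=cam(fs["scene"]);cd=cam(fs["side"])
print('box bottom', onplane(cs,(385,250),0),onplane(cs,(475,305),0))
print('side bottom', onplane(cd,(240,170),0),onplane(cd,(268,187),0))
for zz in(.1,.13,.16): print(zz,onplane(cs,(388,190),zz),onplane(cd,(270,150),zz),onplane(cd,(240,130),zz))
f=grab_frame('side');save(f,'s2');b=f["image"][130:280,150:350];cv2.imwrite('pics/s2z.png',cv2.resize(b,(800,600),interpolation=cv2.INTER_CUBIC)[:,:,::-1])
E
```

```text
3.3167 [ 0.62076633 -0.15369733  0.11842266] [3.14083333e+00 5.66514647e-05 2.95243478e+00] [0.13182431 0.87669361 0.29873986] [-0.176, 0.504, 0.497, 1.715, -0.279, 0.993, 1.804]
box bottom [ 0.59007425 -0.4521555   0.        ] [ 0.52230977 -0.65967585  0.        ]
side bottom [ 0.64972963 -0.5579918   0.        ] [ 0.56344074 -0.48068404  0.        ]
0.1 [ 0.6742971  -0.41710171  0.1       ] [ 0.56040623 -0.51201029  0.1       ] [ 0.65182413 -0.61388974  0.1       ]
0.13 [ 0.63220517 -0.42788296  0.13      ] [ 0.55818052 -0.46338921  0.13      ] [ 0.64479631 -0.55991701  0.13      ]
0.16 [ 0.59011325 -0.43866421  0.16      ] [ 0.55595481 -0.41476814  0.16      ] [ 0.63776848 -0.50594429  0.16      ]
```

View pics/s2z.png

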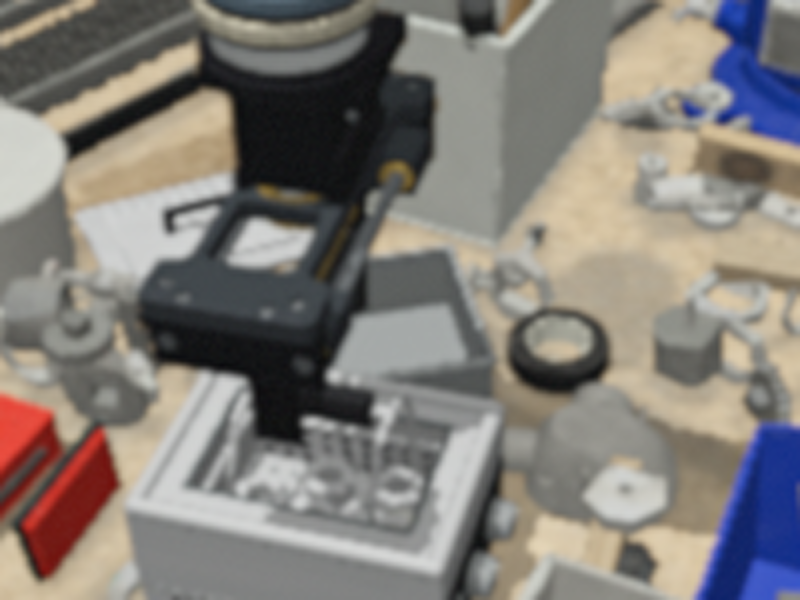

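The fingers straddle the grip bar. I'll close at 60 N.

Call:
jog_arm:
  series:
    - [[0,-1,2,0,0,0,255],[0,0,0,0,0,0,255],[0,0,0,0,0,0,255],[0,0,0,0,0,0,255],[0,0,0,0,0,0,255]]
  newtons: 60

```text
clock: 3.78
tcp_pos: [0.6206, -0.1561, 0.1164]
ee_rot: [3.141, 0.001, 2.951]
force: [-0.9, 0.6, -0.5]
gripper_width: 0.0613
grasp_force: 0.0
```

Call:
jog_arm:
  series:
    - [[0,0,0,0,0,0,255],[0,0,0,0,0,0,255],[0,0,0,0,0,0,255],[0,0,0,0,0,0,255],[0,0,0,0,0,0,255]]

```text
clock: 4.2
tcp_pos: [0.6204, -0.156, 0.116]
ee_rot: [3.141, -0.0, 2.951]
force: [-0.3, 0.0, 0.8]
gripper_width: 0.0284
grasp_force: 0.0
```

Call:
jog_arm:
  series:
    - [[0,0,0,0,0,0,255],[0,0,0,0,0,0,255],[0,0,0,0,0,0,255],[0,0,0,0,0,0,255],[0,0,0,0,0,0,255]]

```text
clock: 4.62
tcp_pos: [0.6204, -0.156, 0.116]
ee_rot: [3.142, -0.0, 2.951]
force: [-1.0, 0.6, 0.9]
gripper_width: 0.0016
grasp_force: 0.0
```

Call:
jog_arm:
  series:
    - [[0,0,-2,0,0,0,255],[0,0,-4,0,0,0,255],[0,0,-6,0,0,0,255],[0,0,-6,0,0,0,255],[0,0,-6,0,0,0,255]]

```text
clock: 5.03
tcp_pos: [0.6206, -0.1562, 0.141]
ee_rot: [3.142, 0.001, 2.951]
force: [0.1, -0.0, 0.0]
gripper_width: 0.0003
grasp_force: 0.0
```

The fingers closed on nothing. I'll look before going on.

```bash
python3 - <<'E'
from h import *
s=observe();print(s['tcp_pos'],s['gripper_width'],s['grasp_force'])
out=[]
for n,(y0,x0) in(("scene",(110,210)),("side",(165,160))):
    f=grab_frame(n);c=cam(f);b=cv2.resize(f["image"][y0:y0+130,x0:x0+130],(400,400),interpolation=cv2.INTER_CUBIC)
    for P in(s['tcp_pos'],[.620,-.155,.135]): 
        u=(proj(c,P)-[x0,y0])*400/130; cv2.circle(b,tuple(int(v) for v in u),4,(255,0,0) if P is s['tcp_pos'] else (0,255,0),1)
    out.append(b)
cv2.imwrite('pics/z3.png',np.hstack(out)[:,:,::-1])
E
```

```text
[ 0.62060587 -0.15619058  0.14101328] 0.00032675769423091137 0.0
```

View pics/z3.png

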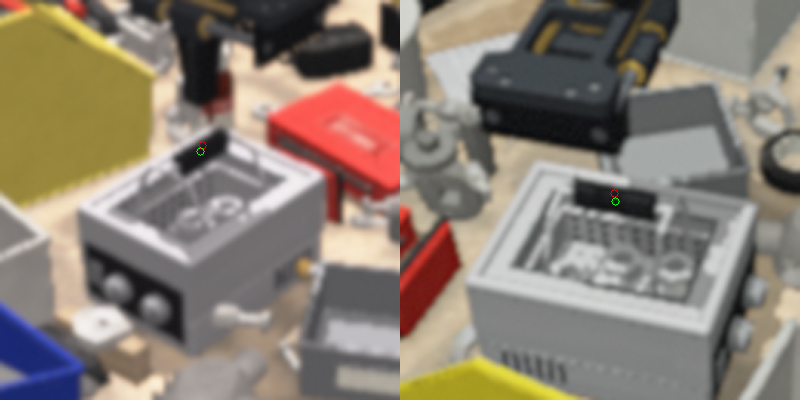

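The marked reported TCP (red, at the grip) lies below the fingers actually seen, which end at about (197,108) in the scene crop. The tips sit higher than reported, so I'll quantify that.

```bash
python3 - <<'E'
from h import *
import pickle
s=observe();f=grab_frame("scene");c=cam(f)
u=(210+197*130/400,110+108*130/400)
for z in(.14,.15,.16,.17,.18):print(z,onplane(c,u,z)[:2].round(3),proj(c,[.6206,-.1562,z]).round(1),u)
w,p,r=pickle.load(open("w1.pkl","rb"));K=np.array(w["intrinsics"]);M=np.linalg.inv(np.array(w["hand_eye"]));print(np.array(w["hand_eye"]).round(3),K)
for dz in(0,-.02,-.04,-.06):
    print(dz,[ (lambda q:(K@q/q[2])[:2].round(0))((M@[0,y,dz,1])[:3]) for y in(-.0585,-.0435,.0435,.0585)])
g=grab_frame("wrist");a=np.hstack([cv2.resize(w["image"][150:350,140:420],(400,286)),cv2.resize(g["image"][150:350,140:420],(400,286))])
b=cv2.resize(f["image"][100:180,220:380],(800,400),interpolation=cv2.INTER_CUBIC)
cv2.imwrite('pics/z4.png',np.vstack([a,b[100:]])[:,:,::-1])
E
```

```text
0.14 [ 0.669 -0.124] [275.7 157.6] (274.025, 145.1)
0.15 [ 0.654 -0.133] [275.6 153.9] (274.025, 145.1)
0.16 [ 0.639 -0.141] [275.5 150.2] (274.025, 145.1)
0.17 [ 0.624 -0.15 ] [275.4 146.4] (274.025, 145.1)
0.18 [ 0.61  -0.159] [275.3 142.7] (274.025, 145.1)
[[ 0.    -0.963 -0.27   0.074]
 [ 1.     0.    -0.001  0.001]
 [ 0.001 -0.27   0.963 -0.201]
 [ 0.     0.     0.     1.   ]] [[315.47129963   0.         282.5546456 ]
 [  0.         315.47129963 215.72141816]
 [  0.           0.           1.        ]]
0 [array([195., 241.]), array([217., 241.]), array([346., 241.]), array([368., 241.])]
-0.02 [array([186., 253.]), array([211., 253.]), array([352., 253.]), array([377., 253.])]
-0.04 [array([176., 267.]), array([203., 267.]), array([360., 267.]), array([387., 267.])]
-0.06 [array([162., 284.]), array([193., 284.]), array([369., 284.]), array([400., 284.])]
```

View pics/z4.png

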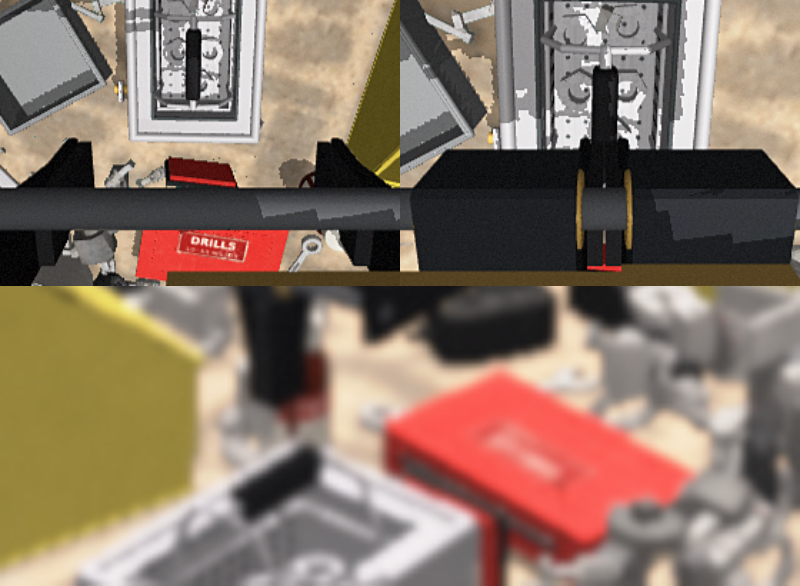

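The open tips in the wrist view, at inner edge (204,248) with 87 mm spread, put the tips about 30 mm behind the reported TCP. The scene view agrees: tip z is about 0.17 against 0.141 reported, and the pads closed just above the bar. I'll reopen and go 30 mm deeper than the nominal depth.

Call:
jog_arm:
  series:
    - [[0,0,0,0,0,0,80],[0,0,0,0,0,0,80],[0,0,0,0,0,0,80],[0,0,0,0,0,0,80],[0,0,0,0,0,0,80]]

```text
clock: 5.65
tcp_pos: [0.6203, -0.156, 0.1399]
ee_rot: [3.142, -0.0, 2.951]
force: [0.0, -0.2, -0.2]
gripper_width: 0.0259
grasp_force: 0.0
```

Call:
jog_arm:
  series:
    - [[0,0,0,0,0,0,80],[0,0,0,0,0,0,80],[0,0,0,0,0,0,80],[0,0,10,0,0,0,80],[0,0,10,0,0,0,80]]

```text
clock: 6.07
tcp_pos: [0.6208, -0.1561, 0.1198]
ee_rot: [3.141, 0.001, 2.951]
force: [-1.1, -0.2, 0.8]
gripper_width: 0.0566
grasp_force: 0.0
```

Call:
jog_arm:
  series:
    - [[0,0,10,0,0,0,80],[0,0,10,0,0,0,80],[0,0,0,0,0,0,80]]

```text
clock: 6.32
tcp_pos: [0.6183, -0.1553, 0.0968]
ee_rot: [-3.142, -0.005, 2.951]
force: [-0.2, 0.0, -0.1]
gripper_width: 0.0596
grasp_force: 0.0
```

```bash
python3 - <<'E'
from h import *
s=observe();print(s['tcp_pos'],s['gripper_width'],s['force'])
f=grab_frame("scene");g=grab_frame("side")
b=[cv2.resize(i,(400,400),interpolation=cv2.INTER_CUBIC) for i in(f["image"][110:190,230:310],g["image"][180:260,180:260])]
cv2.imwrite('pics/z5.png',np.hstack(b)[:,:,::-1])
E
```

```text
[ 0.61833452 -0.15532211  0.09678958] 0.059583009984708966 [-0.15807152  0.02606278 -0.07137116]
```

View pics/z5.png

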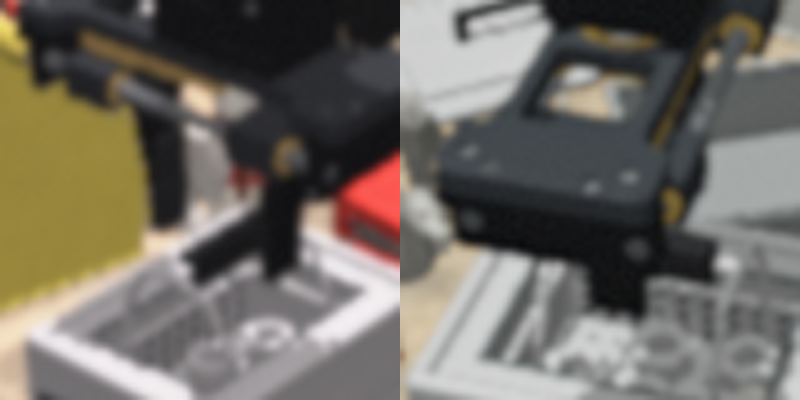

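The fingers straddle the bar and their tips have passed its lower edge. I'll go down 8 mm and close.

Call:
jog_arm:
  series:
    - [[0,0,4,0,0,0,80],[0,0,4,0,0,0,255],[0,0,0,0,0,0,255],[0,0,0,0,0,0,255],[0,0,0,0,0,0,255]]
  newtons: 60

```text
clock: 6.83
tcp_pos: [0.6206, -0.1561, 0.0923]
ee_rot: [3.141, 0.0, 2.951]
force: [0.2, 1.0, 0.6]
gripper_width: 0.0407
grasp_force: 0.0
```

Call:
jog_arm:
  series:
    - [[0,0,0,0,0,0,255],[0,0,0,0,0,0,255],[0,0,0,0,0,0,255],[0,0,0,0,0,0,255],[0,0,0,0,0,0,255]]

```text
clock: 7.25
tcp_pos: [0.6204, -0.1561, 0.0921]
ee_rot: [3.141, 0.0, 2.951]
force: [-0.7, -0.6, 1.2]
gripper_width: 0.0113
grasp_force: 59.9
```

Call:
jog_arm:
  series:
    - [[0,0,0,0,0,0,255],[0,0,0,0,0,0,255],[0,0,0,0,0,0,255]]

```text
clock: 7.5
tcp_pos: [0.6204, -0.156, 0.0921]
ee_rot: [3.141, 0.0, 2.951]
force: [-0.4, 0.3, 1.1]
gripper_width: 0.0115
grasp_force: 59.9
```

Call:
jog_arm:
  series:
    - [[0,0,-3,0,0,0,255],[0,0,-5,0,0,0,255],[0,0,-7,0,0,0,255],[0,0,-8,0,0,0,255],[0,0,-8,0,0,0,255]]

```text
clock: 7.92
tcp_pos: [0.6203, -0.1561, 0.1238]
ee_rot: [3.142, -0.0, 2.951]
force: [-0.4, -0.8, -3.4]
gripper_width: 0.0113
grasp_force: 59.9
```

Call:
jog_arm:
  series:
    - [[0,0,-9,0,0,0,255],[0,0,-9,0,0,0,255],[0,0,-9,0,0,0,255],[0,0,-9,0,0,0,255],[0,0,-8,0,0,0,255]]

```text
clock: 8.33
tcp_pos: [0.6205, -0.1561, 0.1683]
ee_rot: [3.141, 0.001, 2.951]
force: [0.8, -0.3, -4.2]
gripper_width: 0.0115
grasp_force: 59.9
```

Call:
jog_arm:
  series:
    - [[0,0,-7,0,0,0,255],[0,0,-5,0,0,0,255],[0,0,-3,0,0,0,255],[0,0,0,0,0,0,255],[0,0,0,0,0,0,255]]

```text
clock: 8.75
tcp_pos: [0.6202, -0.156, 0.1818]
ee_rot: [3.142, -0.0, 2.951]
force: [0.0, -0.1, -3.1]
gripper_width: 0.0115
grasp_force: 59.9
```

```bash
python3 - <<'E'
from h import *
s=observe();print(s['clock'],s['tcp_pos'],s['ee_rot'],s['gripper_width'],s['force'],np.round(s['joint_positions'],3).tolist())
f=grab_frame("scene");g=grab_frame("side")
b=[cv2.resize(i,(400,400),interpolation=cv2.INTER_CUBIC) for i in(f["image"][100:230,210:340],g["image"][150:280,170:300])]
cv2.imwrite('pics/z6.png',np.hstack(b)[:,:,::-1])
E
```

```text
8.75 [ 0.62022924 -0.15599395  0.18184352] [ 3.14154366e+00 -4.46786064e-04  2.95081371e+00] 0.011511596432226417 [ 0.02679683 -0.09506224 -3.05736946] [-0.194, 0.443, 0.523, 1.65, -0.241, 1.113, 1.775]
```

View pics/z6.png

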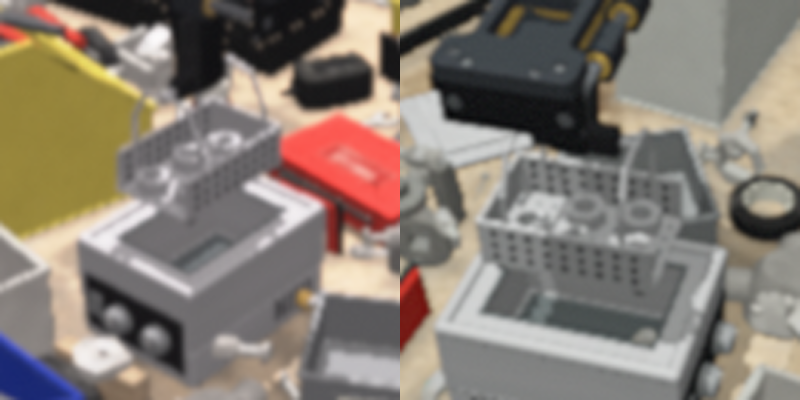

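The basket hangs level above the tank, about 135 mm up, with nuts visible in it (force about 3-4 N). Before tipping I'll fit a simple kinematic model from the logged poses to check that the tilt is reachable.

```bash
cat > kin.py <<'E'
from h import R,np
from itertools import product
from scipy.optimize import least_squares
Q=[[-1.329,.469,-.049,1.532,.024,1.141,-.082],[-1.0004,.096,.0759,1.7986,-.0078,1.2477,.3778],[-.596,.0898,.4019,1.813,-.0336,1.2456,1.1867],[-.2236,.3699,.5465,1.5089,-.1951,1.3195,1.72],[-.176,.504,.497,1.715,-.279,.993,1.804],[-.194,.443,.523,1.65,-.241,1.113,1.775]]
P=np.array([[.1804,.6498,.183],[.3306,.3736,.2878],[.4944,.0704,.2881],[.6218,-.1475,.287],[.6208,-.1537,.1184],[.6202,-.156,.1818]])
E=[[-3.1397,0,2.8709],[-3.1412,0,2.8709],[-3.1389,.0018,2.9424],[3.1416,-.002,2.9489],[3.1408,0,2.9524],[3.1415,0,2.9508]]
def fk(q,s,p):
    Rm=R.identity();x=np.array([0,0,p[0]]);ks=[None,p[1],None,p[2],None,p[3],None]
    off=[0,0,0,0,0,0,p[7]]
    for i,a in enumerate('zyzyzyz'):
        Rm=Rm*R.from_euler(a,s[i]*q[i]+off[i])
        if i==0: x=x+Rm.apply([p[4],0,0])
        if i in(2,4): x=x+Rm.apply([p[5] if i==2 else p[6],0,0])
        if ks[i]: x=x+Rm.apply([0,0,ks[i]])
    return x,Rm
def res(p,s):
    o=[]
    for q,x,e in zip(Q,P,E):
        a,b=fk(q,s,p);o+=list((a-x)*5)+list((b.inv()*R.from_euler('xyz',e)).as_rotvec())
    return np.array(o+list(np.array(p[4:7])*.01))
if __name__=='__main__':
    best=[]
    for s in product([1,-1],repeat=4):
      for o in(0,np.pi):
        S=[s[0],1,s[1],1,s[2],1,s[3]]
        r=least_squares(res,[.33,.35,.35,.25,0,0,0,o],args=(S,)); best.append((r.cost,S,r.x.round(4).tolist()))
    best.sort(key=lambda b:b[0]); [print(b) for b in best[:3]]
E
python3 kin.py
```

```text
(np.float64(0.05092205117363155), [-1, 1, -1, 1, -1, 1, -1], [1.7232, 0.5552, 0.5329, 1.8293, -0.0685, 0.003, -0.0186, 1.571])
(np.float64(0.05092205117367052), [-1, 1, -1, 1, -1, 1, -1], [1.7232, 0.5552, 0.5329, 1.8293, -0.0685, 0.003, -0.0186, 1.571])
(np.float64(0.37067668901635875), [-1, 1, -1, 1, 1, 1, -1], [-0.0847, 0.5565, 0.5289, 0.0296, -0.0696, 0.0045, -0.025, 1.6753])
```

```bash
cat > ik.py <<'E'
from kin import *
S=[-1,1,-1,1,-1,1,-1]
lo=np.array([-2.59,-.33,-1.39,.1,-1.04,.21,-2.66]);hi=np.array([2.59,1.99,1.29,2.45,4.18,1.99,2.66])
for L3 in(.3,.4,.5):
  r=least_squares(lambda p:res([p[0]+L3-.106,p[1],p[2],L3,*p[3:]],S),[0,.5,.5,-.07,0,0,1.57]);p=r.x;p=[p[0]+L3-.106,p[1],p[2],L3,*p[3:]]
  print('L3',L3,np.round(p,3),'maxres',np.abs(r.fun).max())
  for yaw in(-.5,-.19,.05,.28):
    out=[]
    q=np.array(Q[-1])
    for th in(0,.3,.6,.75,.9):
      B=R.from_euler('z',yaw)*R.from_euler('y',-th); T=B*R.from_euler('z',np.pi)*R.from_euler('x',np.pi)
      mouth=np.array([.612,-.319,.085]); G=mouth-B.apply([-.055,0,-.082]); x=G+.043*T.apply([0,0,1])
      def f(q_):
        a,b=fk(q_,S,p);return np.r_[(a-x)*10,(b.inv()*T).as_rotvec()*2,(q_-q)*.01]
      r2=least_squares(f,np.clip(q,lo+.01,hi-.01),bounds=(lo,hi));q=r2.x;a,b=fk(q,S,p)
      out.append((th,round(float(np.linalg.norm(a-x)),3),round(float(np.linalg.norm((b.inv()*T).as_rotvec())),2)))
    print(yaw,out,q.round(2))
E
python3 ik.py
```

```text
L3 0.3 [ 0.187  0.556  0.53   0.3   -0.07   0.004 -0.025  1.571] maxres 0.222135331580032
-0.5 [(0, 0.0, 0.0), (0.3, 0.0, 0.0), (0.6, 0.0, 0.0), (0.75, 0.001, 0.03), (0.9, 0.009, 0.17)] [-0.52  0.4   1.    2.06 -1.04  0.21  2.33]
-0.19 [(0, 0.0, 0.0), (0.3, 0.0, 0.0), (0.6, 0.0, 0.0), (0.75, 0.001, 0.01), (0.9, 0.008, 0.14)] [ 1.43  0.38 -0.87  2.05 -0.61  0.21  2.66]
0.05 [(0, 0.0, 0.0), (0.3, 0.0, 0.0), (0.6, 0.0, 0.0), (0.75, 0.0, 0.0), (0.9, 0.002, 0.04)] [ 1.79  0.64 -1.25  2.08 -0.22  0.21  2.66]
0.28 [(0, 0.0, 0.0), (0.3, 0.0, 0.0), (0.6, 0.0, 0.0), (0.75, 0.0, 0.0), (0.9, 0.0, 0.0)] [ 1.84  0.82 -1.33  2.02  0.03  0.36  2.66]
L3 0.4 [ 0.287  0.556  0.53   0.4   -0.07   0.004 -0.025  1.571] maxres 0.22224508390352685
-0.5 [(0, 0.0, 0.0), (0.3, 0.0, 0.0), (0.6, 0.0, 0.0), (0.75, 0.004, 0.08), (0.9, 0.012, 0.21)] [-0.85  0.4   1.26  2.21 -1.04  0.21  2.27]
-0.19 [(0, 0.0, 0.0), (0.3, 0.0, 0.0), (0.6, 0.0, 0.0), (0.75, 0.003, 0.05), (0.9, 0.01, 0.17)] [ 1.87  0.45 -1.2   2.19 -0.45  0.21  2.66]
0.05 [(0, 0.0, 0.0), (0.3, 0.0, 0.0), (0.6, 0.0, 0.0), (0.75, 0.0, 0.0), (0.9, 0.003, 0.05)] [ 2.03  0.74 -1.35  2.21 -0.07  0.21  2.66]
0.28 [(0, 0.0, 0.0), (0.3, 0.0, 0.0), (0.6, 0.0, 0.0), (0.75, 0.0, 0.0), (0.9, 0.0, 0.0)] [ 2.04  0.93 -1.38  2.12  0.18  0.39  2.66]
L3 0.5 [ 0.387  0.556  0.53   0.5   -0.07   0.004 -0.024  1.571] maxres 0.2223548365616572
-0.5 [(0, 0.0, 0.0), (0.3, 0.0, 0.0), (0.6, 0.0, 0.0), (0.75, 0.005, 0.11), (0.9, 0.01, 0.26)] [-0.89  0.3   1.29  2.3  -1.04  0.21  2.34]
-0.19 [(0, 0.0, 0.0), (0.3, 0.0, 0.0), (0.6, 0.0, 0.0), (0.75, 0.004, 0.08), (0.9, 0.011, 0.19)] [ 2.18  0.59 -1.38  2.32 -0.25  0.21  2.66]
0.05 [(0, 0.0, 0.0), (0.3, 0.0, 0.0), (0.6, 0.0, 0.0), (0.75, 0.0, 0.0), (0.9, 0.002, 0.04)] [ 2.24  0.89 -1.39  2.32  0.22  0.21  2.57]
0.28 [(0, 0.0, 0.0), (0.3, 0.0, 0.0), (0.6, 0.0, 0.0), (0.75, 0.0, 0.0), (0.9, 0.004, 0.02)] [ 2.2   1.03 -1.39  2.18  0.33  0.44  2.66]
```

```bash
cat > fit2.py <<'E'
from kin import *
S=[-1,1,-1,1,-1,1,-1]
def fk2(q,p):  # p: h,L1,L2,L3, per-joint offsets x,y (7x2), joint zero offsets(7)
    Rm=R.identity();x=np.array([0,0,p[0]]);ks={1:p[1],3:p[2],5:p[3]};o=p[4:18].reshape(7,2);z=p[18:25]
    for i,a in enumerate('zyzyzyz'):
        Rm=Rm*R.from_euler(a,S[i]*q[i]+z[i]); x=x+Rm.apply([o[i,0],o[i,1],ks.get(i,0)])
    return x,Rm
def fit(L3,Q=Q,P=P,E=E):
    z0=np.zeros(7);z0[6]=np.pi/2
    def rs(p):
        o=[]
        for q,x,e in zip(Q,P,E):
            a,b=fk2(q,p);o+=list((a-x)*10)+list((b.inv()*R.from_euler('xyz',e)).as_rotvec()*3)
        return np.r_[o,p[4:18]*.3,(p[18:]-z0)*.1,(p[3]-L3)*1]
    p0=np.r_[L3-.106,.5,.5,L3,np.zeros(14),z0]
    r=least_squares(rs,p0);return r.x,r.fun[:6*len(Q)].reshape(-1,6)
if __name__=='__main__':
    p,f=fit(.4);np.set_printoptions(precision=3,suppress=True);print(p);print(f/np.array([10]*3+[3]*3))
    r=[ (R.from_euler('xyz',e).inv()*fk2(q,np.r_[.3,.5,.5,.4,np.zeros(14),np.zeros(6),np.pi/2])[1]).as_rotvec() for q,e in zip(Q,E)];print(np.array(r))
E
python3 fit2.py
```

```text
[ 0.286  0.554  0.467  0.4   -0.001 -0.008 -0.001 -0.008  0.004 -0.008
  0.004 -0.008 -0.002 -0.001  0.    -0.001 -0.004 -0.001 -0.005 -0.
 -0.001 -0.001  0.     0.001  1.566]
[[-0.    -0.     0.     0.002 -0.     0.   ]
 [ 0.     0.    -0.    -0.    -0.    -0.   ]
 [-0.    -0.     0.    -0.    -0.001 -0.   ]
 [-0.    -0.    -0.     0.    -0.    -0.   ]
 [-0.    -0.    -0.    -0.     0.    -0.   ]
 [ 0.     0.     0.    -0.    -0.     0.001]]
[[-0.002  0.    -0.001]
 [-0.     0.    -0.   ]
 [ 0.     0.     0.   ]
 [-0.     0.    -0.   ]
 [ 0.    -0.     0.   ]
 [ 0.    -0.    -0.001]]
```

```bash
cat > ik2.py <<'E'
from fit2 import *
lo=np.array([-2.59,-.33,-1.39,.1,-1.04,.21,-2.66]);hi=np.array([2.59,1.99,1.29,2.45,4.18,1.99,2.66])
bin_=np.array([.606,-.319])
def step(q,x,T,p):
    def f(q_):
        a,b=fk2(q_,p);return np.r_[(a-x)*10,(b.inv()*T).as_rotvec()*3,(q_-q)*.05]
    q=least_squares(f,np.clip(q,lo+.001,hi-.001),bounds=(lo,hi)).x;a,b=fk2(q,p)
    return q,np.linalg.norm(a-x),np.linalg.norm((b.inv()*T).as_rotvec())
def target(yaw,th,zm=.085,back=.01):
    B=R.from_euler('z',yaw)*R.from_euler('y',-th);T=B*R.from_euler('z',np.pi)*R.from_euler('x',np.pi)
    m=np.r_[bin_,zm]+back*R.from_euler('z',yaw).apply([1,0,0]);G=m-B.apply([-.055,0,-.082]);return G+.043*T.apply([0,0,1]),T
if __name__=='__main__':
  for L3 in(.3,.42,.55):
    p,_=fit(L3);print('L3',L3,p[:4].round(3))
    for yaw in(-2.4,-2,-1.57,-1.1,-.8,-.5,-.19,.05,.28,.6,1.,1.57,2.,2.6):
      q=np.array(Q[-1]);n=int(abs(yaw+.19)/.1)+1
      for k in range(1,n+1):
        q,e1,e2=step(q,np.array([.62,-.156,.22])+(np.array([.606,-.319,.24])-[.62,-.156,.22])*k/n,target(-.19+(yaw+.19)*k/n,0)[1],p)
      th=0;ok=0;q0=q.round(2);er=(round(float(e1),3),round(float(e2),2))
      while th<1.1:
        th+=.05;q,e1,e2=step(q,*target(yaw,th),p)
        if e1<.004 and e2<.03: ok=th
        else: break
      print(yaw,'level',er,'max tilt',round(ok,2),q.round(2))
E
python3 ik2.py
```

```text
L3 0.3 [0.185 0.555 0.467 0.3  ]
-2.4 level (0.0, 0.0) max tilt 1.1 [-0.43  1.25  1.26  1.3  -0.07  1.52 -0.2 ]
-2 level (0.0, 0.0) max tilt 1.1 [-0.62  1.19  1.29  1.59 -0.01  1.06 -0.06]
-1.57 level (0.0, 0.0) max tilt 1.1 [-0.76  1.08  1.29  1.89  0.13  0.54  0.02]
-1.1 level (0.0, 0.0) max tilt 0.85 [-0.7   0.84  1.29  2.03 -0.7   0.21  1.3 ]
-0.8 level (0.0, 0.0) max tilt 0.75 [-0.55  0.6   1.13  2.04 -1.04  0.21  2.03]
-0.5 level (0.0, 0.0) max tilt 0.7 [-0.13  0.39  0.67  2.02 -1.04  0.21  2.45]
-0.19 level (0.0, 0.0) max tilt 0.7 [ 0.69  0.35 -0.21  1.98 -0.83  0.21  2.66]
0.05 level (0.0, 0.0) max tilt 0.8 [ 1.34  0.54 -0.93  1.96 -0.42  0.21  2.66]
0.28 level (0.0, 0.0) max tilt 1.05 [ 1.7   1.03 -1.39  1.99  0.3   0.21  2.44]
0.6 level (0.0, 0.0) max tilt 1.0 [ 1.63  1.08 -1.39  1.83  0.21  0.53  2.66]
1.0 level (0.0, 0.0) max tilt 0.65 [ 1.41  1.03 -1.39  1.57  0.43  1.06  2.66]
1.57 level (0.036, 0.24) max tilt 0 [ 1.13  0.93 -1.39  1.64  0.94  1.38  2.66]
2.0 level (0.083, 0.53) max tilt 0 [ 1.12  0.88 -1.39  1.85  1.13  1.29  2.66]
2.6 level (0.107, 0.77) max tilt 0 [ 
[... 1625 characters left out ...]
0.0, 0.0) max tilt 0.55 [-0.32  0.3   0.83  2.25 -1.04  0.21  2.47]
-0.19 level (0.0, 0.0) max tilt 0.6 [ 0.99  0.27 -0.43  2.2  -0.72  0.21  2.66]
0.05 level (0.0, 0.0) max tilt 0.7 [ 1.71  0.59 -1.1   2.17 -0.22  0.21  2.66]
0.28 level (0.0, 0.0) max tilt 1.1 [ 2.14  1.35 -1.35  2.16  0.53  0.32  2.66]
0.6 level (0.0, 0.0) max tilt 0.8 [ 1.86  1.15 -1.39  1.85  0.45  0.75  2.66]
1.0 level (0.0, 0.0) max tilt 0.45 [ 1.47  1.04 -1.39  1.56  0.61  1.19  2.66]
1.57 level (0.026, 0.21) max tilt 0 [ 1.12  0.92 -1.39  1.65  0.95  1.38  2.66]
2.0 level (0.059, 0.45) max tilt 0 [ 1.06  0.84 -1.39  1.9   1.12  1.3   2.66]
2.6 level (0.084, 0.66) max tilt 0 [ 0.62  0.29 -0.35  2.43  1.82  0.21  2.66]
```

With pure wrist orientation signs and L1 ≈ 0.555, L2 ≈ 0.467, the model fits the logged poses. It shows the tilt is best with basket yaw at about -1.35 rad: the open end faces +y, aligned with the bin, and the last joint stays near its middle. I'll rotate in place first, rising a little.

Call:
jog_arm:
  series:
    - [[0,0,-3,0,0,0.02,255],[0,0,-4,0,0,0.04,255],[0,0,-4,0,0,0.06,255],[0,0,-4,0,0,0.08,255],[0,0,0,0,0,0.08,255]]

```text
clock: 9.27
tcp_pos: [0.6208, -0.1563, 0.1979]
ee_rot: [3.141, 0.001, 2.666]
force: [0.2, -0.3, -2.9]
gripper_width: 0.0112
grasp_force: 59.9
```

Call:
jog_arm:
  series:
    - [[0,0,0,0,0,0.08,255],[0,0,0,0,0,0.08,255],[0,0,0,0,0,0.08,255],[0,0,0,0,0,0.08,255],[0,0,0,0,0,0.08,255]]

```text
clock: 9.68
tcp_pos: [0.6203, -0.1559, 0.197]
ee_rot: [-3.141, -0.0, 2.266]
force: [0.0, -0.5, -4.3]
gripper_width: 0.0116
grasp_force: 59.9
```

Call:
jog_arm:
  series:
    - [[0,0,0,0,0,0.08,255],[0,0,0,0,0,0.08,255],[0,0,0,0,0,0.08,255],[0,0,0,0,0,0.08,255],[0,0,0,0,0,0.07,255]]

```text
clock: 10.1
tcp_pos: [0.6204, -0.1558, 0.197]
ee_rot: [-3.141, -0.0, 1.876]
force: [-0.1, -0.4, -3.8]
gripper_width: 0.0114
grasp_force: 59.9
```

Call:
jog_arm:
  series:
    - [[0,0,0,0,0,0.06,255],[0,0,0,0,0,0.05,255],[0,0,0,0,0,0.04,255],[0,0,0,0,0,0.02,255],[0,0,0,0,0,0,255]]

```text
clock: 10.52
tcp_pos: [0.6204, -0.1559, 0.1969]
ee_rot: [-3.141, -0.0, 1.711]
force: [-0.3, -0.5, -3.5]
gripper_width: 0.0112
grasp_force: 59.9
```

```bash
python3 -c "
from h import *
s=observe();print(s['clock'],s['tcp_pos'],s['ee_rot'],s['gripper_width'],s['force'],list(np.round(s['joint_positions'],3).tolist()))"
```

```text
10.5167 [ 0.62037331 -0.15585463  0.1969088 ] [-3.14121038e+00 -4.02272594e-05  1.71051489e+00] 0.011234495918953272 [-0.32543727 -0.52570073 -3.48774176] [-0.388, 0.497, 0.825, 1.643, -0.389, 1.175, 0.669]
```

Call:
jog_arm:
  series:
    - [[-4,-1,0,0,0,0,255],[-8,-2,0,0,0,0,255],[-12,-3,0,0,0,0,255],[-14,-3,0,0,0,0,255],[-14,-3,0,0,0,0,255]]

```text
clock: 10.93
tcp_pos: [0.6153, -0.2114, 0.1972]
ee_rot: [-3.142, 0.001, 1.71]
force: [0.4, -0.6, -3.5]
gripper_width: 0.0116
grasp_force: 59.9
```

Call:
jog_arm:
  series:
    - [[-14,-3,0,0,0,0,255],[-14,-3,0,0,0,0,255],[-14,-3,0,0,0,0,255],[-14,-3,0,0,0,0,255],[-14,-3,0,0,0,0,255]]

```text
clock: 11.35
tcp_pos: [0.6098, -0.2833, 0.1972]
ee_rot: [-3.141, 0.001, 1.709]
force: [0.1, 0.6, -3.6]
gripper_width: 0.0113
grasp_force: 59.9
```

Call:
jog_arm:
  series:
    - [[-14,-2,0,0,0,0,255],[-14,-2,0,0,0,0,255],[-14,-2,0,0,0,0,255],[-12,-2,0,0,0,0,255],[-9,-1,0,0,0,0,255]]

```text
clock: 11.77
tcp_pos: [0.6093, -0.3474, 0.1972]
ee_rot: [-3.141, 0.001, 1.708]
force: [0.1, -0.4, -4.4]
gripper_width: 0.012
grasp_force: 59.9
```

Call:
jog_arm:
  series:
    - [[-6,-1,0,0,0,0,255],[-4,0,0,0,0,0,255],[0,0,0,0,0,0,255],[0,0,0,0,0,0,255]]

```text
clock: 12.1
tcp_pos: [0.6112, -0.3538, 0.1969]
ee_rot: [3.142, -0.001, 1.711]
force: [0.3, 0.5, -3.6]
gripper_width: 0.0111
grasp_force: 59.9
```

```bash
cat > plan.py <<'E'
from h import *
s=observe();print(s['clock'],s['tcp_pos'],s['ee_rot'],s['force'],np.round(s['joint_positions'],3).tolist())
from ik2 import fit,step
b=np.array([.606,-.319]);T=R.from_euler('xyz',s['ee_rot']);x=np.array(s['tcp_pos'])
yaw=s['ee_rot'][2]-np.pi
p,_=fit(.42);q=np.array(s['joint_positions'])
def pose(th,zm,back):
    B=R.from_euler('z',yaw)*R.from_euler('y',-th);T=B*R.from_euler('z',np.pi)*R.from_euler('x',np.pi)
    m=np.r_[b,zm]+back*R.from_euler('z',yaw).apply([1,0,0]);return m-B.apply([-.055,0,-.082])+.043*T.apply([0,0,1]),T
# mouth now
print('mouth back', )
n=30; 
W=[(0.25*k/8,.150-.05*k/8,-.02+.03*k/8) for k in range(1,9)]+[(.25+.6*k/16,.10-.015*min(k/6,1),.01+.015*min(k/5,1)) for k in range(1,17)]
for w in W:
    x2,T2=pose(*w);d=T.inv().apply(x2-x)*1000;r=(T.inv()*T2).as_rotvec();q,e1,e2=step(q,x2,T2,p)
    print(np.round(w,3),d.round(1),r.round(3),'ik',round(e1,3),round(e2,3));x,T=x2,T2
print(q.round(2))
E
python3 plan.py
```

```text
12.1 [ 0.61119565 -0.35375626  0.19690262] [ 3.14154242e+00 -8.09167776e-04  1.71140502e+00] [ 0.27304996  0.49980545 -3.61705894] [-0.025, 0.612, 0.796, 1.469, -0.448, 1.25, 0.963]
mouth back
[ 0.031  0.144 -0.016] [-2.4 -0.3 12.5] [ 0.    -0.032 -0.   ] ik 0.0 0.0
[ 0.062  0.137 -0.012] [-2.3  0.   4.7] [ 0.    -0.031 -0.   ] ik 0.0 0.0
[ 0.094  0.131 -0.009] [-2.1  0.   4.8] [-0.    -0.031 -0.   ] ik 0.0 0.0
[ 0.125  0.125 -0.005] [-1.9 -0.   4.9] [ 0.    -0.031 -0.   ] ik 0.0 0.0
[ 0.156  0.119 -0.001] [-1.7 -0.   5. ] [-0.    -0.031 -0.   ] ik 0.0 0.0
[0.188 0.112 0.002] [-1.5 -0.   5.1] [ 0.    -0.031  0.   ] ik 0.0 0.0
[0.219 0.106 0.006] [-1.3  0.   5.1] [ 0.    -0.031 -0.   ] ik 0.0 0.0
[0.25 0.1  0.01] [-1.1  0.   5.2] [-0.    -0.031  0.   ] ik 0.0 0.0
[0.288 0.098 0.013] [-0.8  0.   1.1] [-0.    -0.037  0.   ] ik 0.0 0.0
[0.325 0.095 0.016] [-0.7 -0.   1.2] [ 0.    -0.038  0.   ] ik 0.0 0.0
[0.362 0.092 0.019] [-0.5  0.   1.3] [ 0.    -0.037 -0.   ] ik 0.0 0.0
[0.4   0.09  0.022] [-0.4 -0.   1.4] [ 0.    -0.037  0.   ] ik 0.0 0.0
[0.438 0.088 0.025] [-0.3  0.   1.4] [-0.  
[... 152 characters left out ...]
0.   ] ik 0.0 0.0
[0.55  0.085 0.025] [ 1.5 -0.  -2. ] [ 0.    -0.037  0.   ] ik 0.0 0.0
[0.587 0.085 0.025] [ 1.5  0.  -2. ] [ 0.    -0.037  0.   ] ik 0.0 0.0
[0.625 0.085 0.025] [ 1.5 -0.  -2. ] [ 0.    -0.038  0.   ] ik 0.0 0.0
[0.662 0.085 0.025] [ 1.5  0.  -2. ] [-0.    -0.038 -0.   ] ik 0.0 0.0
[0.7   0.085 0.025] [ 1.5  0.  -2. ] [-0.    -0.038  0.   ] ik 0.0 0.0
[0.738 0.085 0.025] [ 1.5 -0.  -2. ] [ 0.    -0.038  0.   ] ik 0.0 0.0
[0.775 0.085 0.025] [ 1.5  0.  -2. ] [ 0.    -0.037  0.   ] ik 0.0 0.0
[0.812 0.085 0.025] [ 1.5 -0.  -2. ] [ 0.    -0.038 -0.   ] ik 0.0 0.0
[0.85  0.085 0.025] [ 1.5 -0.  -2. ] [ 0.    -0.037  0.   ] ik 0.0 0.0
[-0.81  0.97  1.27  1.97 -0.21  0.47  0.42]
```

Call:
jog_arm:
  series:
    - [[-2.4,-0.3,6,0,-0.02,0,255],[-2.3,0,6,0,-0.03,0,255],[-2.2,0,6,0,-0.03,0,255],[-2.1,0,6,0,-0.03,0,255],[-2,0,6,0,-0.03,0,255]]

```text
clock: 12.52
tcp_pos: [0.6131, -0.3652, 0.1673]
ee_rot: [3.141, 0.14, 1.713]
force: [0.2, 0.9, -3.4]
gripper_width: 0.0113
grasp_force: 59.9
```

Call:
jog_arm:
  series:
    - [[-1.7,0,5,0,-0.03,0,255],[-1.4,0,5,0,-0.03,0,255],[-1.2,0,5,0,-0.03,0,255],[0,0,2,0,-0.01,0,255],[0,0,0,0,0,0,255]]

```text
clock: 12.93
tcp_pos: [0.6138, -0.3711, 0.1505]
ee_rot: [-3.14, 0.237, 1.714]
force: [-0.5, -0.2, -4.3]
gripper_width: 0.0115
grasp_force: 59.9
```

```bash
cat > chk.py <<'E'
from h import *
s=observe();T=R.from_euler('xyz',s['ee_rot']);tz=T.apply([0,0,1]);G=np.array(s['tcp_pos'])-.043*tz
B=T*R.from_euler('x',np.pi)*R.from_euler('z',np.pi)
m=G+B.apply([-.055,0,-.082]);far=G+B.apply([.055,0,-.09]);bx=B.apply([1,0,0])
print(s['clock'],'tilt',np.arcsin(bx[2]).round(3),'mouth',m.round(4),'back',((m[:2]-[.606,-.319])@bx[:2]/np.linalg.norm(bx[:2])).round(4),'far',far.round(3),s['force'].round(2),s['gripper_width'],np.round(s['joint_positions'],2).tolist())
E
python3 chk.py
```

```text
12.9333 tilt 0.237 mouth [ 0.6075 -0.3273  0.0997] back 0.0084 far [ 0.623 -0.435  0.118] [-0.46 -0.15 -4.33] 0.011491874073866622 [-0.18, 0.63, 0.88, 1.64, -0.36, 0.94, 0.89]
```

Tilt is 0.24 rad with the mouth at z = 0.10, as planned. I'll keep tipping, with the mouth moving to about 20 mm behind the bin's centre.

Call:
jog_arm:
  series:
    - [[-1,0,1.2,0,-0.037,0,255],[-1,0,1.2,0,-0.037,0,255],[-0.7,0,1.3,0,-0.037,0,255],[-0.5,0,1.4,0,-0.037,0,255],[-0.4,0,1.4,0,-0.037,0,255]]

```text
clock: 13.35
tcp_pos: [0.6146, -0.3791, 0.1471]
ee_rot: [3.14, 0.425, 1.71]
force: [0.6, 0.3, -3.9]
gripper_width: 0.0111
grasp_force: 59.9
```

Call:
jog_arm:
  series:
    - [[0.5,0,0,0,-0.03,0,255],[1.2,0,-1.6,0,-0.03,0,255],[1.2,0,-1.6,0,-0.03,0,255],[1.2,0,-1.6,0,-0.03,0,255],[1.2,0,-1.6,0,-0.03,0,255]]

```text
clock: 13.77
tcp_pos: [0.6136, -0.3711, 0.15]
ee_rot: [3.14, 0.575, 1.71]
force: [0.2, -0.2, -4.3]
gripper_width: 0.0117
grasp_force: 59.9
```

```bash
python3 chk.py
```

```text
13.7667 tilt 0.575 mouth [ 0.6102 -0.3463  0.0874] back 0.0276 far [ 0.624 -0.442  0.14 ] [ 0.25 -0.19 -4.25] 0.011710751271065764 [-0.49, 0.71, 1.09, 1.82, -0.21, 0.63, 0.67]
```

Call:
jog_arm:
  series:
    - [[1.5,0,-2,0,-0.037,0,255],[1.5,0,-2,0,-0.037,0,255],[1.5,0,-2,0,-0.037,0,255],[1.5,0,-2,0,-0.037,0,255],[1.5,0,-2,0,-0.037,0,255]]

```text
clock: 14.18
tcp_pos: [0.6126, -0.3592, 0.1539]
ee_rot: [3.139, 0.761, 1.709]
force: [0.0, 0.1, -2.8]
gripper_width: 0.0117
grasp_force: 59.9
```

Call:
jog_arm:
  series:
    - [[1.5,0,-2,0,-0.037,0,255],[1.5,0,-2,0,-0.037,0,255],[0,0,0,0,0,0,255],[0,0,0,0,0,0,255],[0,0,0,0,0,0,255]]

```text
clock: 14.6
tcp_pos: [0.6114, -0.3553, 0.1546]
ee_rot: [3.139, 0.833, 1.709]
force: [-0.4, 0.5, -2.3]
gripper_width: 0.0114
grasp_force: 59.9
```

```bash
python3 chk.py
```

```text
14.6 tilt 0.833 mouth [ 0.6103 -0.3472  0.0877] back 0.0286 far [ 0.621 -0.426  0.164] [-0.37  0.49 -2.33] 0.011422836757329477 [-0.7, 0.88, 1.25, 1.94, -0.12, 0.46, 0.46]
```

The force fell by about 1.7 N, which is five nuts' weight (5 × 35 g). I'll hold a moment, then check with the last picture.

Call:
jog_arm:
  series:
    - [[0,0,0,0,0,0,255],[0,0,0,0,0,0,255],[0,0,0,0,0,0,255],[0,0,0,0,0,0,255],[0,0,0,0,0,0,255]]

```text
clock: 15.02
tcp_pos: [0.6106, -0.3551, 0.1539]
ee_rot: [3.141, 0.834, 1.71]
force: [-0.3, 0.0, -2.2]
gripper_width: 0.0114
grasp_force: 59.9
```

```bash
python3 chk.py; python3 - <<'E'
from h import *
f=grab_frame("scene");g=grab_frame("side");w=grab_frame("wrist")
b=[cv2.resize(i,(400,300),interpolation=cv2.INTER_CUBIC) for i in(f["image"][140:260,260:420],g["image"][140:260,170:330])]
c=cv2.resize(w["image"],(400,300),interpolation=cv2.INTER_AREA); d=cv2.resize(w["image"][60:240,80:320],(400,300),interpolation=cv2.INTER_CUBIC)
cv2.imwrite('pics/z7.png',np.vstack([np.hstack(b),np.hstack([c,d])])[:,:,::-1])
E
```

```text
15.0167 tilt 0.834 mouth [ 0.6095 -0.3471  0.087 ] back 0.0283 far [ 0.621 -0.426  0.163] [-0.25  0.04 -2.24] 0.011444604274318754 [-0.7, 0.88, 1.25, 1.94, -0.12, 0.46, 0.46]
```

View pics/z7.png

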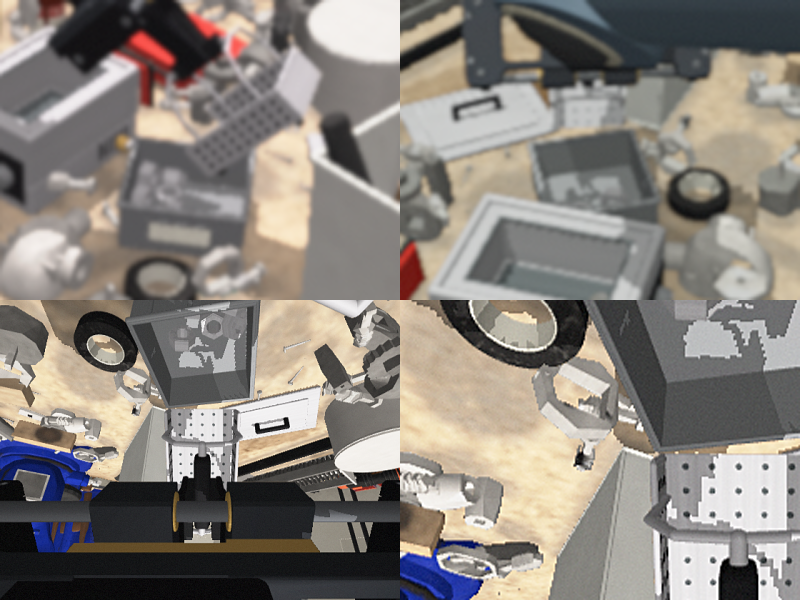

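The basket is empty, steeply tipped and clear of everything, and the nuts lie in the bin (wrist view, nuts at about (200,330)). One numeric check that the basket did not rotate in the fingers: its mouth edge is seen at about (280,151) in the wrist image.

```bash
python3 - <<'E'
from h import *
w=grab_frame("wrist");K=np.array(w["intrinsics"]);M=np.linalg.inv(np.array(w["hand_eye"]))
for a in(-.3,-.2,-.1,0,.1,.2):  # slip: basket less tipped by a
    # basket->tool at zero slip: x->-x, y->y, z->-z; grip at z=-0.043
    v=R.from_euler('y',a).apply([-.055,0,-.082]); t=np.array([-v[0],v[1],-v[2]-.043]); q=(M@np.r_[t,1])[:3]; print(a,(K@q/q[2])[:2].round(0))
f=grab_frame("scene");c=cam(f);print(proj(c,[.6095,-.3471,.087]).round(0),'crop',((proj(c,[.6095,-.3471,.087])-[260,140])*2.5).round(0))
E
```

```text
-0.3 [283. 186.]
-0.2 [283. 175.]
-0.1 [283. 165.]
0 [283. 154.]
0.1 [283. 144.]
0.2 [283. 134.]
[348. 201.] crop [219. 152.]
```

```bash
python3 -c "
from plant import *
print(close_job())"
```

```text
the job is handed in; nothing more can be done
None
```

The basket was lifted out level and tipped over the bin; the last picture shows nuts in the bin and the basket empty, the wrist force fell by about five nuts' weight, and I handed the job in at about 15 s with the basket still held about 48° down over the bin and touching nothing (no verdict came back).

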